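# Load a new blade into the floor scraper head

## Task

Get the scraper head ready: first lift the small dish of nuts off its bed, carry it level so that no nut is lost, and set it down on the cork mat. Then slide the blade along the bed, never lifting it off, until its notch is round the locating pin and its back edge sits square against the two stops; fold the clamp plate fully down onto the blade, and then swing the latch arm round over the clamp. Let go of everything, and do not knock over the bottle or the jar.

Things in the scene. Friction and masses are not known exactly. Their poses are not given: they have to be found in the camera images.
- holder: Scraper head, fixed on the worktop: a flat aluminium bed 220 (x) x 210 (y) x 20 mm; origin at the centre of its underside, bed surface at z = 20 mm in its frame. Its mouth faces its own -x; pin, two stops and the clamp are towards its +x end. The stops are small blocks 10 mm high at y = -60..-47 and +47..+60 mm whose faces lie 20.5 mm beyond the pin in +x. A tube socket (32 mm thick) sticks out 70 mm behind the +x edge. Yaw of this body gives the directions used below.
- pin (a point): The locating pin: steel, 9 mm diameter, standing 10 mm above the bed at x = +55, y = 0 mm of the scraper head; this point is on its axis, 5 mm above the bed.
- blade_mid (a point): Centre of the loose blade's steel plate, 70 (x) x 120 (y) x 4 mm, 2 mm above its underside; 0.26 kg. A black guard 12 mm high covers the front (-x) edge (front face x = -43 mm) and both ends (y = -63, +63 mm, from x = -38 to +15). The bare rear edge (x = +35) has the notch. Two spread fingertips pushing the guard's front keep it straight and by friction steer it on lines slanting up to 25 degrees.
- notch (a point): Point in the blade's notch, 14.5 mm towards +x from the centre of the plate, same axes: it lies on the pin's axis when the blade is home against the stops. The notch is a slot open to the rear (+x) edge, 26 mm deep, 14 mm wide inside (5 mm wider than the pin), its mouth flared to 24 mm; dry friction can jam it if it meets the pin much off centre.
- clamp (a joint): Clamp plate of the scraper head, hinge angle in rad: 0 = folded fully down onto the blade, about 1.6 to 1.95 = standing open, leaning a little back (towards +x). It stays where it is left (friction torque 0.09 N m).
- clamp_hinge (a point): Middle of the clamp's hinge line, which runs along the scraper head's y, 35 mm beyond the pin in +x and 10 mm above the bed. The plate is 90 mm wide (y), reaches 71 mm from the hinge, is 6 mm thick (from 5 mm below to 1 mm above the hinge line when closed; when open, that upper side is its back side, facing +x), with a window for the pin.
- clamp_edge (a point): Middle of the free edge of the clamp plate, 71 mm from the hinge line.
- latch (a joint): Latch arm, angle in rad about a vertical pivot: 0 = arm points along the scraper head's -y, over the closed clamp (latched); it grows counter-clockwise seen from above; open at about 1.2 to 1.6 (pointing about +x). It stays where it is left (friction torque 0.04 N m).
- latch_pivot (a point): Pivot axis of the latch arm, on the +y side of the bed, 12.5 mm above it.
- latch_knob (a point): Black round upright knob on the arm, 12 mm diameter, 50 mm from the pivot axis; this point is on its axis; the knob reaches 14 mm above and 20 mm below it (down to the arm).
- dish_mid (a point): Centre, half-way up, of the open steel dish: 48 (x) x 56 (y) x 28 mm high, walls 3 mm, 0.15 kg with its nuts. It starts on the bed between the blade and the pin, its long side about along the scraper head's y.
- nut0_mid (a point): Centre of a loose nut in the dish: ring 17 mm across, 8 mm high.
- nut1_mid (a point): Centre of the second such nut.
- nut2_mid (a point): Centre of the third such nut.
- mat: Cork mat 120 x 120 x 3 mm lying fixed on the worktop on the left or the right of the scraper head; origin at the centre of its underside.
- bottle: Bystander: green detergent bottle, 68 mm diameter, 200 mm tall; origin at the centre of its underside.
- jar: Bystander: glass jar, 72 mm diameter, 90 mm tall; origin at the centre of its underside.
Mind the look-alikes: they are no part of the job. Of the things shaped like the part that bears dish_mid, the bare steel one is meant.

How it is judged:
By the outcome, as a careful person would: the job done as asked, in the order asked, and still so for the second after the job is handed in, with the robot touching nothing.
It also fails if it takes over 72 s, if anything falls off the work surface, if the arm or the gripper's body presses on something with over 40 N, if the wrist force passes 120 N, or if a joint passes its speed limit or range.

## Robot

A 6-joint arm with a two-finger parallel gripper is mounted at the origin on the work surface. World frame = base frame: x ahead of the robot, y to its left, z up, the work surface at z = 0. Lengths are in m, angles in rad, forces in N, time in s.
With the tool pointing down it reaches from about 0.25 to 0.8 m from the base axis. Payload 8.5 kg.
Tool frame: the origin (TCP) lies between the finger pads; the fingertips stand 14 mm ahead of it and the grasp point (between the pads) lies 5 mm behind it (robot.tip_extent is the distance from the TCP to the fingertips, in m); z points along the fingers, y is the line along which they close (so a half turn about z gives the same grasp; the last joint's range is limited). The gripper opens to 85 mm and grips with 20 to 120 N. Pads are 22 mm wide; open, the fingers measure 114 mm over their backs; the gripper's body (76 mm by 85 mm) begins 54 mm behind the grasp point. The pads swing forward as they close: fully open they stand 13 mm farther back than shut.
Start: joints at [1.183, 0.238, -0.013, 1.319, 0, 1.571], TCP at [0.199, 0.486, 0.245] pointing down, gripper open.
Joint ranges: [-2.66, 2.66], [-1.03, 1.9], [-1.14, 1.46], [-1.82, 2.27], [-1.45, 1.34], [-3.14, 3.14]. Speed limits (rad/s): [2.22, 2.22, 2.79, 3.14, 3.14, 3.14].

## Interface

Orientations are given as a unit quaternion [w, x, y, z].
In Python, from station import robot gives the robot as it stands.
- The arm moves only by the tool drive_tool, never from a script. Its argument "steps" is a list of rows, each an object with "fingers": the closure, from -1 (fully open) to 1 (shut), so that 0 is half open; "translation": the shift along the tool's x, y, z in units of 0.04 m (1.0 is 0.04 m), a list of three; "yaw": the turn about the tool's z in units of 0.1 rad (1.0 is 0.1 rad). In form: [{"fingers": fingers, "translation": [dx, dy, dz], "yaw": yaw}, ...]. A call has exactly 5 rows; each row shifts and turns the commanded pose from where the row before left it, along the tool's axes as they then stand; what a row does not reach is not made up. A row lasts 1/12 s, in which the tool goes at most 41.7 mm and 7.16 degrees, less where a joint would pass 70% of its speed; a pose out of reach is approached as far as the arm can. A call with a number of a shift or a turn outside -1 to 1 is refused whole. A call with a gripper value outside its range is refused whole. The fingers move at their own pace and stop on an object; "squeeze" is the grip in N (left out, the last holds). Time passes only in rows, so rows that do not move let the fingers close, or fill a call up. It gives the time, the measured TCP pose, the force, the opening and the grip force at its end, in the units of the state.
- robot.state(): the state, without advancing time (a new reading comes with each control period).
- robot.grab_frame(name): name is "scene" or "top"; returns a dict with "frame" (480x640x3 uint8, red, green, blue), "fx", "fy", "cx", "cy" (pixels), "D" ([k1, k2, p1, p2, k3] as OpenCV has them; the pictures are not rectified), "xyz" and "rotation" of the camera in the world. Camera axes: x right, y down, z forward; pixel columns grow to the right and rows downward; lengths in m; the calibration is good to about 2 mm. A picture is of the moment at which its call begins. There is no depth.
- robot.sign_off(): hands the job in; it is judged then, once.
The state is a dict: "time": time; "joints": joint angles; "dq": joint speeds; "joint_efforts": joint torques, N m; "tcp_pos": TCP position; "ee_rot": TCP orientation; "wrist_force": force on the tool from outside, world axes, zero at the start; "torque": the same for the moment, N m; "opening": finger opening in m; "gripper_force": force on a finger pad.
Only numpy, scipy, OpenCV 4.12 (cv2) and the standard library are available. Lean on these libraries where they do the work, as an engineer would, in place of code of your own. Each camera call takes 0.05 s, during which the arm holds its last target. There are 200 camera calls.

## Working session

There is one attempt and no reset: what is moved stays moved. The work goes in short steps, Python scripts to look and compute and a tool call to move; the robot and the scene stay as the last step left them, time stands still between calls to the robot, and variables do not carry over. Pictures are saved under pics/ and viewed, at most 11 in all, crops included, and the job is handed in when it is done.

Besides the shell and the picture viewer there is one more tool, called after ">>>" by a JSON object that holds its "method" and its "body". drive_tool: Moves the arm, as the interface text tells. Shifts and turns lie within -1 to 1; 1 stands for 0.04 m of shift or 0.1 rad of turn. Its arguments: {"type":"object","properties":{"steps":{"type":"array","items":{"type":"object","properties":{"fingers":{"type":"number"},"translation":{"type":"array","items":{"type":"number","minimum":-1,"maximum":1}},"yaw":{"type":"number","minimum":-1,"maximum":1}}}},"squeeze":{"type":"number"}},"required":["steps"]}

```bash
ls; mkdir -p pics; cat > h.py <<'E'
import numpy as np, cv2, pickle
from station import robot
def grab(n):
    f=robot.grab_frame(n); pickle.dump({k:f[k] for k in f},open(f'pics/{n}.pkl','wb')); return f
def K(f): return np.array([[f['fx'],0,f['cx']],[0,f['fy'],f['cy']],[0,0,1]])
def R(f):
    r=np.array(f['rotation'],float)
    if r.size==4:
        from scipy.spatial.transform import Rotation as Q
        return Q.from_quat(r[[1,2,3,0]]).as_matrix()
    return r.reshape(3,3)
def ray(f,uv):
    p=cv2.undistortPoints(np.array([[uv]],float),K(f),np.array(f['D'],float))[0,0]
    d=R(f)@np.array([p[0],p[1],1]); return np.array(f['xyz'],float),d
def atz(f,uv,z):
    c,d=ray(f,uv); return c+d*(z-c[2])/d[2]
def proj(f,P):
    r=R(f).T; t=-r@np.array(f['xyz'],float)
    return cv2.projectPoints(np.array(P,float).reshape(-1,1,3),cv2.Rodrigues(r)[0],t,K(f),np.array(f['D'],float))[0][:,0]
def load(n): return pickle.load(open(f'pics/{n}.pkl','rb'))
E
python3 - <<'E'
from h import *
for n in('scene','top'):
    f=grab(n); cv2.imwrite(f'pics/{n}0.png',f['frame'][...,::-1]); print(n,f['xyz'],f['rotation'],f['fx'],f['D'])
print(robot.state())
E
```

```text
pics
scene [1.03530669 0.38355589 0.66513219] [-0.15860166  0.40404961  0.83213691 -0.34516313] 433.4774992288279 [-0.10092814  0.          0.          0.          0.        ]
top [ 0.51107933 -0.01667017  0.8887533 ] [-0.03204092  0.71437304 -0.69894903  0.01071379] 469.7030728915843 [-0.04729904  0.          0.          0.          0.        ]
{'time': 0.1, 'joints': array([ 1.18298189e+00,  2.38696652e-01, -1.41239938e-02,  1.31919626e+00,
       -5.72892909e-07,  1.57078557e+00]), 'dq': array([ 0.00080085, -0.00241583,  0.00286417,  0.00127418,  0.00163876,
        0.00078225]), 'joint_efforts': array([-9.51052098e-04, -5.39716744e+01,  3.46998239e+01,  1.33833996e-02,
       -7.64759375e-05, -4.03369924e-06]), 'tcp_pos': array([0.19841166, 0.48570461, 0.24477245]), 'ee_rot': array([-1.17321636e-04,  1.92689038e-01,  9.81259681e-01, -5.98907320e-04]), 'wrist_force': array([-0.50574123, -0.05643572, -0.14154367]), 'torque': array([-0.02314793,  0.00437761, -0.0732645 ]), 'gripper_force': 0.0, 'opening': 0.0850785456924485}
```

View pics/top0.png

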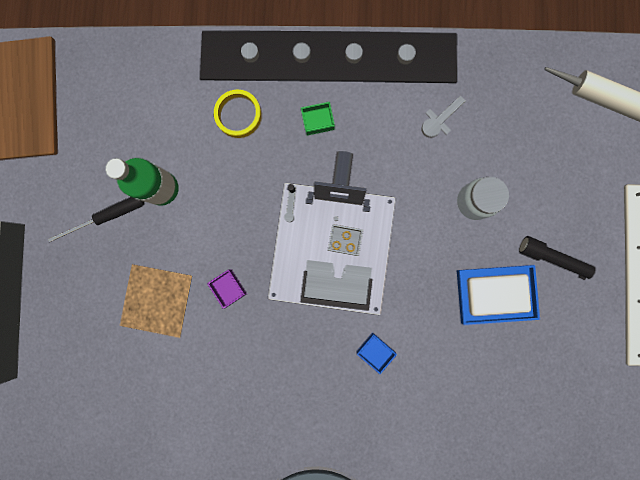

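View pics/scene0.png

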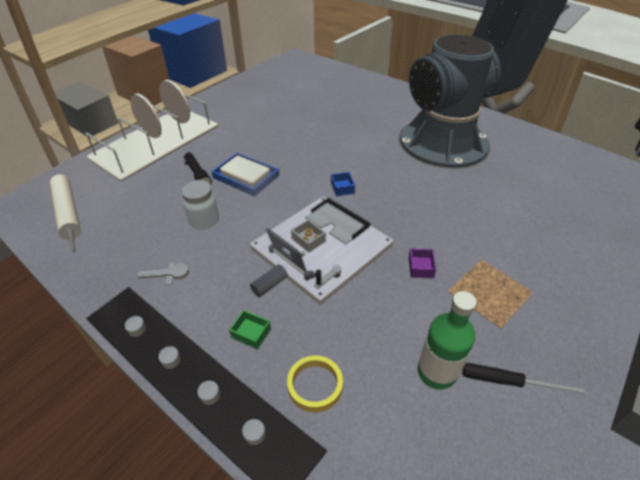

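Top view: bare steel dish with nuts at (346,240). Look-alikes are green (318,118), purple (228,288) and blue (376,352); the steel one on the bed is the right one. The mat is at (156,300), the bottle near (160,190), the jar near (483,200) and the latch knob at (291,188).

```bash
python3 - <<'E'
from h import *
f=load('top')['frame'][150:325,260:405]; g=load('scene')['frame'][190:305,245:400]
a=cv2.resize(f,None,fx=3.4,fy=3.4,interpolation=3)
cv2.imwrite('pics/c1.png',a[...,::-1]); print(a.shape)
E
```

```text
(595, 493, 3)
```

View pics/c1.png

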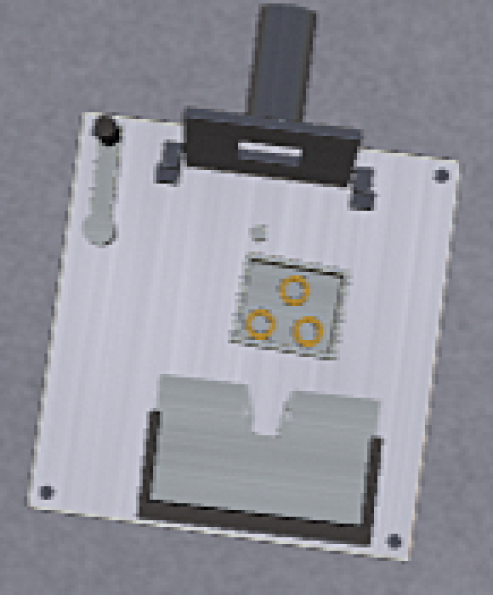

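```bash
cat >> h.py <<'E'
def cp(x,y,u0=260,v0=150,s=3.4): return ((x+.5)/s-.5+u0,(y+.5)/s-.5+v0)
def yaw(v): return float(np.degrees(np.arctan2(v[1],v[0])))
E
python3 - <<'E'
from h import *
np.set_printoptions(precision=4,suppress=True)
f=load('top'); A=lambda x,y,z:atz(f,cp(x,y),z)
b=[A(*p,.02) for p in((83,112),(458,160),(408,560),(28,508))]
c=sum(b)/4; print('bed',c,[np.linalg.norm(b[i]-b[i-1]) for i in range(4)],yaw(b[0]-b[3]),yaw(b[1]-b[2]),yaw(b[0]-b[1])-90,yaw(b[3]-b[2])-90)
th=np.radians(np.mean([yaw(b[0]-b[3]),yaw(b[1]-b[2]),yaw(b[0]-b[1])-90,yaw(b[3]-b[2])-90]))
Rz=np.array([[np.cos(th),-np.sin(th),0],[np.sin(th),np.cos(th),0],[0,0,1]])
c0=c*[1,1,0]
L=lambda p:Rz.T@(p-c0)
d=[A(*p,.048) for p in((250,256),(345,270),(333,358),(232,342))]
print('th',np.degrees(th));print('dish',sum(d)/4,L(sum(d)/4),[np.linalg.norm(d[i]-d[i-1]) for i in range(4)],yaw(d[0]-d[3]),yaw(d[0]-d[1])-90,yaw(d[3]-d[2])-90)
print('pin',L(A(259,232,.028)),c0+Rz@[.055,0,.025])
g=[A(140,518,.032),A(368,543,.032)];r=[A(162,376,.024),A(380,402,.024)]
print('guard',L(g[0]),L(g[1]),'rear',L(r[0]),L(r[1]),yaw(g[0]-g[1])-90,yaw(r[0]-r[1])-90)
print('pivot',A(100,232,.036),L(A(100,232,.036)),'knob',A(106,128,.07),L(A(106,128,.07)))
m=[atz(f,p,.003) for p in((131,264),(192,276),(181,337),(121,325))]
print('mat',sum(m)/4,[np.linalg.norm(m[i]-m[i-1]) for i in range(4)],yaw(m[0]-m[3]))
print('bottle',atz(f,(116,169),.2),'jar',atz(f,(490,194),.09))
print('clampedge local at z guess',[L(A(*p,.1)) for p in((185,110),(362,130))], [L(A(*p,.09)) for p in((188,165),(352,185))])
print(proj(load('scene'),[c0+Rz@[.055,0,.02],sum(d)/4]+d))
E
```

```text
bed [ 0.5375 -0.0153  0.02  ] [np.float64(0.21863842218530996), np.float64(0.20719181030542053), np.float64(0.2186640312568306), np.float64(0.2073730160147007)] -6.330043766164582 -6.2825595143417905 -6.296230462058318 -6.303314877297552
th -6.303037154965561
dish [ 0.5515 -0.0393  0.048 ] [ 0.0165 -0.0224  0.048 ] [np.float64(0.04636375926880938), np.float64(0.0505702298168807), np.float64(0.04676955158872241), np.float64(0.05369205289555105)] -10.593093080763198 -7.236185940631458 -7.752244773998498
pin [ 0.0553 -0.001   0.028 ] [ 0.5922 -0.0213  0.025 ]
guard [-0.1053  0.0419  0.032 ] [-0.1021 -0.0801  0.032 ] rear [-0.0287  0.0408  0.024 ] [-0.027  -0.0776  0.024 ] -4.802200691907672 -5.50369135037549
pivot [0.59   0.0631 0.036 ] [0.0435 0.0836 0.036 ] knob [0.641  0.0582 0.07  ] [0.0947 0.0844 0.07  ]
mat [0.4303 0.3163 0.003 ] [np.float64(0.11775204758892129), np.float64(0.12156622545836893), np.float64(0.11695681039480875), np.float64(0.11905408997250513)] -7.1881572904453215
bottle [0.6442 0.3131 0.2   ] jar [ 0.6329 -0.2842  0.09  ]
clampedge local at z guess [array([0.1043, 0.0432, 0.1   ]), array([ 0.1056, -0.0454,  0.1   ])] [array([0.0784, 0.0386, 0.09  ]), array([ 0.079 , -0.0445,  0.09  ])]
[[302.826  254.5857]
 [308.2684 229.8861]
 [308.2775 241.653 ]
 [291.4435 229.2915]
 [307.838  218.3312]
 [325.632  230.9186]]
```

>>> {"method": "drive_tool", "body": {"steps": [{"fingers": -1, "translation": [-0.4, -0.28, 0], "yaw": -0.52}, {"fingers": -1, "translation": [-0.78, -0.6, 0], "yaw": -0.52}, {"fingers": -1, "translation": [-0.75, -0.65, 0], "yaw": -0.52}, {"fingers": -1, "translation": [-0.72, -0.68, 0], "yaw": -0.52}, {"fingers": -1, "translation": [-0.7, -0.7, 0], "yaw": -0.52}], "squeeze": 40}}

```text
time: 0.52
tcp_pos: [0.2967, 0.336, 0.245]
ee_rot: [-0.0, 0.062, 0.998, -0.0]
wrist_force: [1.3, 1.0, -0.3]
opening: 0.0856
gripper_force: 0.0
```

>>> {"method": "drive_tool", "body": {"steps": [{"fingers": -1, "translation": [-0.66, -0.75, 0.2], "yaw": 0}, {"fingers": -1, "translation": [-0.66, -0.75, 0.2], "yaw": 0}, {"fingers": -1, "translation": [-0.66, -0.75, 0.2], "yaw": 0}, {"fingers": -1, "translation": [-0.66, -0.75, 0.2], "yaw": 0}, {"fingers": -1, "translation": [-0.66, -0.75, 0.2], "yaw": 0}]}}

```text
time: 0.93
tcp_pos: [0.4088, 0.1701, 0.2049]
ee_rot: [0.0, 0.064, 0.998, -0.0]
wrist_force: [1.2, 1.0, -0.2]
opening: 0.0857
gripper_force: 0.0
```

```bash
cat >> h.py <<'E'
def tf(s=None):
    s=s or robot.state(); from scipy.spatial.transform import Rotation as Q
    return s,Q.from_quat(np.array(s['ee_rot'])[[1,2,3,0]]).as_matrix()
def plan(t,yd=None):
    "units in present tool frame to world target; yd: wanted bearing of tool y, deg"
    s,r=tf(); d=np.array(t)-s['tcp_pos']; yb=yaw(r[:,1])
    print('t %.2f'%s['time'],'pos',s['tcp_pos'].round(4),'ybear %.2f'%yb,'tool units',(r.T@d/.04).round(2),'yaw units', None if yd is None else round(-np.radians((yd-yb+90)%180-90)/.1,2),'F',np.round(s['wrist_force'],1),'open %.4f'%s['opening'],'g %.0f'%s['gripper_force'])
E
python3 - <<'E'
from h import *
plan([.551,-.0405,.14],82.5); print(robot.tip_extent)
E
```

```text
t 0.93 pos [0.4088 0.1701 0.2049] ybear 82.68 tool units [-4.2  -4.77  1.62] yaw units 0.03 F [ 1.2  1.  -0.2] open 0.0857 g 0
0.014
```

>>> {"method": "drive_tool", "body": {"steps": [{"fingers": -1, "translation": [-0.7, -0.7, 0], "yaw": 0}, {"fingers": -1, "translation": [-0.7, -0.7, 0], "yaw": 0}, {"fingers": -1, "translation": [-0.7, -0.7, 0], "yaw": 0}, {"fingers": -1, "translation": [-0.7, -0.7, 0], "yaw": 0}, {"fingers": -1, "translation": [-0.7, -0.7, 0], "yaw": 0}]}}

```text
time: 1.35
tcp_pos: [0.53, 0.0133, 0.2051]
ee_rot: [-0.0, 0.064, 0.998, -0.0]
wrist_force: [1.8, 1.1, 0.2]
opening: 0.0854
gripper_force: 0.0
```

>>> {"method": "drive_tool", "body": {"steps": [{"fingers": -1, "translation": [-0.5, -0.8, 0.2], "yaw": 0}, {"fingers": -1, "translation": [-0.2, -0.47, 0.5], "yaw": 0}, {"fingers": -1, "translation": [0, 0, 0.7], "yaw": 0}, {"fingers": -1, "translation": [0, 0, 0.4], "yaw": 0}, {"fingers": -1, "translation": [0, 0, 0], "yaw": 0}]}}

```text
time: 1.77
tcp_pos: [0.5483, -0.0392, 0.1295]
ee_rot: [-0.003, 0.064, 0.998, 0.0]
wrist_force: [-0.4, 0.5, 0.5]
opening: 0.0853
gripper_force: 0.0
```

```bash
python3 - <<'E'
from h import *
plan([.551,-.0405,.039],82.5)
f=grab('scene'); cv2.imwrite('pics/s2.png',cv2.resize(f['frame'][120:320,200:440],None,fx=3,fy=3,interpolation=2)[...,::-1])
E
```

```text
t 1.77 pos [ 0.5483 -0.0392  0.1295] ybear 82.61 tool units [-0.09 -0.02  2.26] yaw units 0.02 F [-0.4  0.5  0.5] open 0.0853 g 0
```

View pics/s2.png

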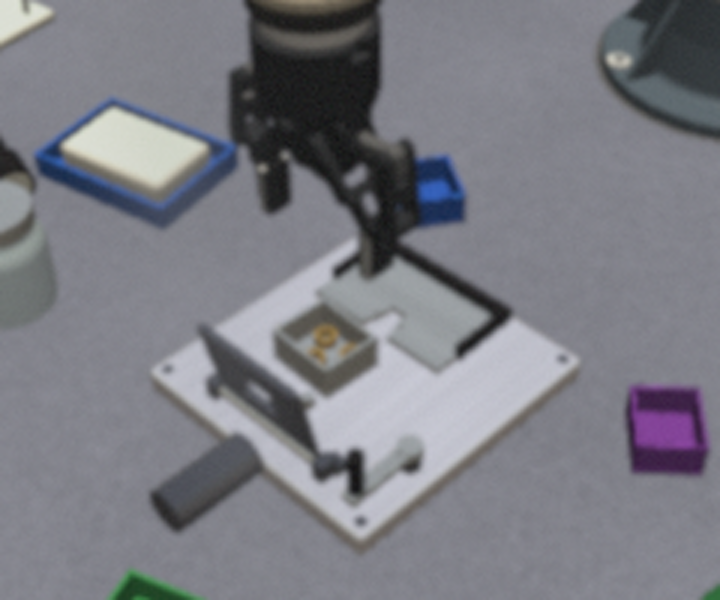

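```bash
python3 - <<'E'
from h import *
f=load('scene');t=load('top')
P=[atz(t,cp(*p),.02) for p in((83,112),(458,160),(408,560),(28,508))]
q=(proj(f,P)-[200,120])*3; print(q.round(0))
for uv in ((275,333),(378,343),(325,303),(330,372)): print(atz(f,(uv[0]/3+200,uv[1]/3+120),.048))
E
```

```text
[[361. 536.]
 [150. 369.]
 [369. 225.]
 [580. 356.]]
[ 0.57488074 -0.06422329  0.048     ]
[ 0.53955579 -0.0025116   0.048     ]
[ 0.53066497 -0.05631699  0.048     ]
[ 0.58066865 -0.0108724   0.048     ]
```

>>> {"method": "drive_tool", "body": {"steps": [{"fingers": -1, "translation": [-0.08, 0, 0.5], "yaw": 0}, {"fingers": -1, "translation": [0, 0, 0.6], "yaw": 0}, {"fingers": -1, "translation": [0, 0, 0.6], "yaw": 0}, {"fingers": -1, "translation": [0, 0, 0.4], "yaw": 0}, {"fingers": -1, "translation": [0, 0, 0.14], "yaw": 0}]}}

```text
time: 2.23
tcp_pos: [0.5532, -0.0386, 0.0428]
ee_rot: [-0.001, 0.063, 0.998, -0.0]
wrist_force: [0.2, 0.4, -0.8]
opening: 0.0856
gripper_force: 0.0
```

>>> {"method": "drive_tool", "body": {"steps": [{"fingers": -0.6, "translation": [0, 0, 0], "yaw": 0}, {"fingers": -0.4, "translation": [0, 0, 0], "yaw": 0}, {"fingers": -0.3, "translation": [0, 0, 0], "yaw": 0}, {"fingers": 0, "translation": [0, 0, 0], "yaw": 0}, {"fingers": 0.2, "translation": [0, 0, 0], "yaw": 0}], "squeeze": 30}}

```text
time: 2.65
tcp_pos: [0.5549, -0.0391, 0.0457]
ee_rot: [0.001, 0.064, 0.998, -0.0]
wrist_force: [-0.7, -0.2, 6.8]
opening: 0.0554
gripper_force: 31.8
```

>>> {"method": "drive_tool", "body": {"steps": [{"fingers": 0.3, "translation": [0, 0, 0], "yaw": 0}, {"fingers": 0.3, "translation": [0, 0, 0], "yaw": 0}, {"fingers": 0.3, "translation": [0, 0, 0], "yaw": 0}, {"fingers": 0.3, "translation": [0, 0, 0], "yaw": 0}, {"fingers": 0.3, "translation": [0, 0, 0], "yaw": 0}]}}

```text
time: 3.07
tcp_pos: [0.5549, -0.0391, 0.0456]
ee_rot: [0.002, 0.064, 0.998, -0.0]
wrist_force: [-1.7, 0.2, 6.6]
opening: 0.055
gripper_force: 31.8
```

>>> {"method": "drive_tool", "body": {"steps": [{"fingers": 0.3, "translation": [0, 0, -0.1], "yaw": 0}, {"fingers": 0.3, "translation": [0, 0, -0.3], "yaw": 0}, {"fingers": 0.3, "translation": [0, 0, -0.5], "yaw": 0}, {"fingers": 0.3, "translation": [0, 0, -0.6], "yaw": 0}, {"fingers": 0.3, "translation": [0, 0, -0.5], "yaw": 0}]}}

```text
time: 3.48
tcp_pos: [0.5538, -0.039, 0.1257]
ee_rot: [0.0, 0.064, 0.998, -0.0]
wrist_force: [0.7, -0.2, -2.3]
opening: 0.0554
gripper_force: 32.6
```

```bash
python3 - <<'E'
from h import *
plan([.4303,.3163,.12])
f=grab('scene'); cv2.imwrite('pics/s3.png',cv2.resize(f['frame'][120:320,200:440],None,fx=3,fy=3,interpolation=2)[...,::-1])
E
```

```text
t 3.48 pos [ 0.5538 -0.039   0.1257] ybear 82.68 tool units [4.2  8.42 0.14] yaw units None F [ 0.7 -0.2 -2.3] open 0.0554 g 33
```

View pics/s3.png

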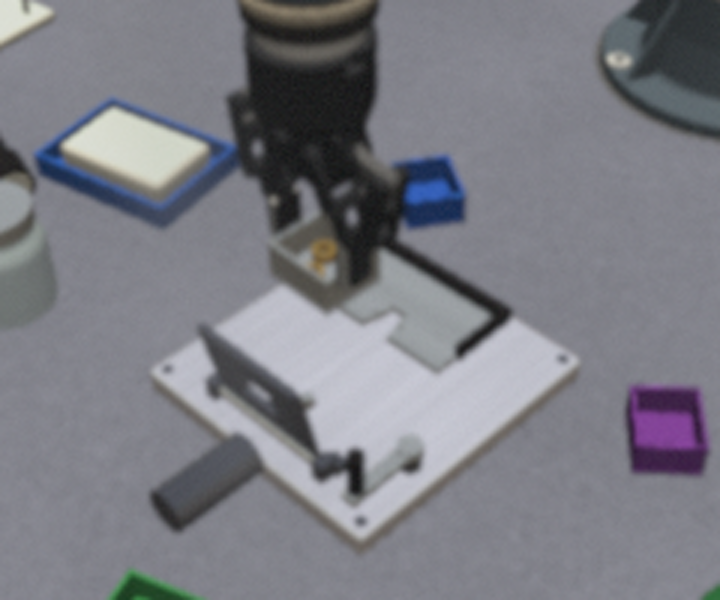

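>>> {"method": "drive_tool", "body": {"steps": [{"fingers": 0.3, "translation": [0.13, 0.27, 0], "yaw": 0}, {"fingers": 0.3, "translation": [0.22, 0.45, 0], "yaw": 0}, {"fingers": 0.3, "translation": [0.31, 0.63, 0], "yaw": 0}, {"fingers": 0.3, "translation": [0.36, 0.71, 0], "yaw": 0}, {"fingers": 0.3, "translation": [0.36, 0.72, 0], "yaw": 0}]}}

```text
time: 3.95
tcp_pos: [0.5118, 0.0794, 0.123]
ee_rot: [-0.001, 0.064, 0.998, -0.0]
wrist_force: [-0.7, 0.9, -1.9]
opening: 0.0553
gripper_force: 32.5
```

>>> {"method": "drive_tool", "body": {"steps": [{"fingers": 0.3, "translation": [0.36, 0.72, 0], "yaw": 0}, {"fingers": 0.3, "translation": [0.36, 0.72, 0], "yaw": 0}, {"fingers": 0.3, "translation": [0.36, 0.72, 0], "yaw": 0}, {"fingers": 0.3, "translation": [0.36, 0.72, 0], "yaw": 0}, {"fingers": 0.3, "translation": [0.36, 0.72, 0], "yaw": 0}]}}

```text
time: 4.37
tcp_pos: [0.4584, 0.2318, 0.1231]
ee_rot: [-0.001, 0.064, 0.998, -0.0]
wrist_force: [1.2, 0.0, -0.8]
opening: 0.0552
gripper_force: 32.5
```

>>> {"method": "drive_tool", "body": {"steps": [{"fingers": 0.3, "translation": [0.36, 0.72, 0], "yaw": 0}, {"fingers": 0.3, "translation": [0.27, 0.54, 0], "yaw": 0}, {"fingers": 0.3, "translation": [0.18, 0.36, 0], "yaw": 0}, {"fingers": 0.3, "translation": [0.1, 0.27, 0], "yaw": 0}, {"fingers": 0.3, "translation": [0.05, 0.16, 0], "yaw": 0}]}}

```text
time: 4.78
tcp_pos: [0.4314, 0.3177, 0.1232]
ee_rot: [-0.0, 0.063, 0.998, -0.0]
wrist_force: [0.1, -0.1, -2.1]
opening: 0.055
gripper_force: 32.5
```

>>> {"method": "drive_tool", "body": {"steps": [{"fingers": 0.3, "translation": [0, 0, 0.2], "yaw": 0}, {"fingers": 0.3, "translation": [0, 0, 0.4], "yaw": 0}, {"fingers": 0.3, "translation": [0, 0, 0.5], "yaw": 0}, {"fingers": 0.3, "translation": [0, 0, 0.5], "yaw": 0}, {"fingers": 0.3, "translation": [0, 0, 0.2], "yaw": 0}]}}

```text
time: 5.2
tcp_pos: [0.4315, 0.3145, 0.0488]
ee_rot: [-0.001, 0.065, 0.998, -0.001]
wrist_force: [-0.9, 1.0, -2.1]
opening: 0.0546
gripper_force: 32.5
```

```bash
python3 - <<'E'
from h import *
plan([.4315,.3163,.0285])
E
```

```text
t 5.20 pos [0.4315 0.3145 0.0488] ybear 82.60 tool units [0.   0.05 0.51] yaw units None F [-0.9  1.  -2.1] open 0.0546 g 33
```

>>> {"method": "drive_tool", "body": {"steps": [{"fingers": 0.3, "translation": [0, 0, 0.15], "yaw": 0}, {"fingers": 0.3, "translation": [0, 0, 0.12], "yaw": 0}, {"fingers": 0.3, "translation": [0, 0, 0.1], "yaw": 0}, {"fingers": 0.3, "translation": [0, 0, 0.06], "yaw": 0}, {"fingers": 0.3, "translation": [0, 0, 0], "yaw": 0}]}}

```text
time: 5.62
tcp_pos: [0.4326, 0.3165, 0.0345]
ee_rot: [0.0, 0.064, 0.998, 0.0]
wrist_force: [-0.0, -0.3, -2.5]
opening: 0.0551
gripper_force: 32.5
```

>>> {"method": "drive_tool", "body": {"steps": [{"fingers": 0.3, "translation": [0, 0, 0.05], "yaw": 0}, {"fingers": 0.3, "translation": [0, 0, 0.05], "yaw": 0}, {"fingers": 0.3, "translation": [0, 0, 0.03], "yaw": 0}, {"fingers": 0.3, "translation": [0, 0, 0], "yaw": 0}, {"fingers": 0.3, "translation": [0, 0, 0], "yaw": 0}]}}

```text
time: 6.03
tcp_pos: [0.4324, 0.3165, 0.0293]
ee_rot: [-0.0, 0.064, 0.998, -0.0]
wrist_force: [-0.0, 0.5, -2.0]
opening: 0.055
gripper_force: 32.6
```

>>> {"method": "drive_tool", "body": {"steps": [{"fingers": 0.3, "translation": [0, 0, 0.03], "yaw": 0}, {"fingers": 0.3, "translation": [0, 0, 0.03], "yaw": 0}, {"fingers": 0.3, "translation": [0, 0, 0.0], "yaw": 0}, {"fingers": 0.3, "translation": [0, 0, 0], "yaw": 0}, {"fingers": 0.3, "translation": [0, 0, 0], "yaw": 0}]}}

```text
time: 6.45
tcp_pos: [0.4326, 0.3166, 0.0286]
ee_rot: [0.001, 0.064, 0.998, 0.0]
wrist_force: [-6.0, -3.3, 18.9]
opening: 0.0551
gripper_force: 34.9
```

>>> {"method": "drive_tool", "body": {"steps": [{"fingers": 0.3, "translation": [0, 0, -0.03], "yaw": 0}, {"fingers": 0.3, "translation": [0, 0, 0], "yaw": 0}, {"fingers": -0.4, "translation": [0, 0, 0], "yaw": 0}, {"fingers": -0.7, "translation": [0, 0, 0], "yaw": 0}, {"fingers": -0.9, "translation": [0, 0, 0], "yaw": 0}]}}

```text
time: 6.87
tcp_pos: [0.4325, 0.3165, 0.0279]
ee_rot: [-0.0, 0.064, 0.998, -0.0]
wrist_force: [-0.3, -0.3, -0.5]
opening: 0.0804
gripper_force: 0.0
```

>>> {"method": "drive_tool", "body": {"steps": [{"fingers": -0.9, "translation": [0, 0, 0], "yaw": 0}, {"fingers": -0.9, "translation": [0, 0, -0.3], "yaw": 0}, {"fingers": -0.9, "translation": [0, 0, -0.6], "yaw": 0}, {"fingers": -0.9, "translation": [0, 0, -0.9], "yaw": 0}, {"fingers": -0.9, "translation": [0, 0, -0.9], "yaw": 0}]}}

```text
time: 7.28
tcp_pos: [0.4318, 0.3159, 0.1365]
ee_rot: [-0.001, 0.064, 0.998, -0.001]
wrist_force: [0.7, 0.5, 0.9]
opening: 0.0811
gripper_force: 0.0
```

>>> {"method": "drive_tool", "body": {"steps": [{"fingers": -0.9, "translation": [0.5, -0.5, -0.2], "yaw": 0}, {"fingers": -0.9, "translation": [0.5, -0.8, 0], "yaw": 0}, {"fingers": -0.9, "translation": [0.5, -0.8, 0], "yaw": 0}, {"fingers": -0.9, "translation": [0.5, -0.8, 0], "yaw": 0}, {"fingers": -0.9, "translation": [0.3, -0.8, 0], "yaw": 0}]}}

```text
time: 7.7
tcp_pos: [0.3201, 0.1801, 0.1438]
ee_rot: [-0.0, 0.063, 0.998, -0.0]
wrist_force: [1.1, -0.7, -0.3]
opening: 0.0814
gripper_force: 0.0
```

```bash
python3 - <<'E'
from h import *
plan([.43,.08,.15])
f=grab('top')['frame']
a=cv2.resize(f[150:325,260:405],None,fx=3.4,fy=3.4,interpolation=2)
b=cv2.resize(f[255:345,115:205],None,fx=3.3,fy=3.3,interpolation=2)
o=np.zeros((595,493+297,3),np.uint8); o[:,:493]=a; o[:b.shape[0],493:493+b.shape[1]]=b
cv2.imwrite('pics/c4.png',o[...,::-1])
E
```

```text
t 7.70 pos [0.3201 0.1801 0.1438] ybear 82.73 tool units [-3.04 -2.13 -0.16] yaw units None F [ 1.1 -0.7 -0.3] open 0.0814 g 0
```

View pics/c4.png

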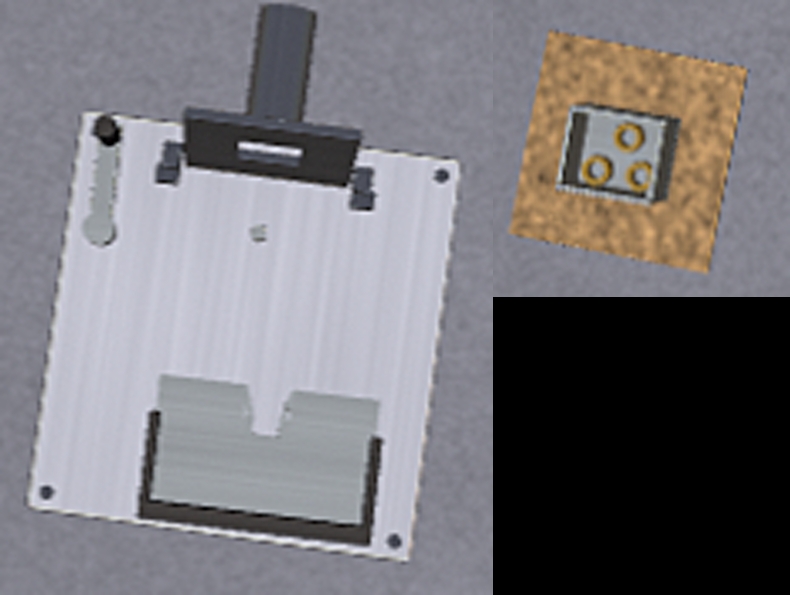

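Dish stands on the mat with all three nuts. Next: a touch on bare worktop to find the open fingertips' real height.

>>> {"method": "drive_tool", "body": {"steps": [{"fingers": -1, "translation": [0, 0, 0.5], "yaw": 0}, {"fingers": -1, "translation": [0, 0, 0.9], "yaw": 0}, {"fingers": -1, "translation": [0, 0, 0.9], "yaw": 0}, {"fingers": -1, "translation": [0, 0, 0.5], "yaw": 0}, {"fingers": -1, "translation": [0, 0, 0.15], "yaw": 0}]}}

```text
time: 8.17
tcp_pos: [0.3206, 0.1804, 0.0236]
ee_rot: [-0.002, 0.064, 0.998, -0.001]
wrist_force: [-1.5, 0.1, 0.5]
opening: 0.0853
gripper_force: 0.0
```

>>> {"method": "drive_tool", "body": {"steps": [{"fingers": -1, "translation": [0, 0, 0], "yaw": 0}, {"fingers": -1, "translation": [0, 0, 0.05], "yaw": 0}, {"fingers": -1, "translation": [0, 0, 0.05], "yaw": 0}, {"fingers": -1, "translation": [0, 0, 0.03], "yaw": 0}, {"fingers": -1, "translation": [0, 0, 0], "yaw": 0}]}}

```text
time: 8.58
tcp_pos: [0.323, 0.1818, 0.0216]
ee_rot: [0.001, 0.064, 0.998, 0.0]
wrist_force: [-0.7, -0.1, -0.1]
opening: 0.0856
gripper_force: 0.0
```

```bash
python3 - <<'E'
from h import *
plan([.43,.08,.15])
f=load('top'); print([atz(f,p,.028).round(3) for p in((358,351),(379,334),(395,352),(376,372))])
E
```

```text
t 8.58 pos [0.323  0.1818 0.0216] ybear 82.68 tool units [-2.98 -2.18 -3.21] yaw units None F [-0.7 -0.1 -0.1] open 0.0856 g 0
[array([ 0.351, -0.068,  0.028]), array([ 0.383, -0.105,  0.028]), array([ 0.351, -0.134,  0.028]), array([ 0.315, -0.101,  0.028])]
```

>>> {"method": "drive_tool", "body": {"steps": [{"fingers": -1, "translation": [0, 0, 0.07], "yaw": 0}, {"fingers": -1, "translation": [0, 0, 0.06], "yaw": 0}, {"fingers": -1, "translation": [0, 0, 0.06], "yaw": 0}, {"fingers": -1, "translation": [0, 0, 0], "yaw": 0}, {"fingers": -1, "translation": [0, 0, 0], "yaw": 0}]}}

```text
time: 9.0
tcp_pos: [0.3222, 0.1813, 0.0131]
ee_rot: [-0.0, 0.064, 0.998, -0.0]
wrist_force: [0.2, -0.2, 0.7]
opening: 0.0851
gripper_force: 0.0
```

>>> {"method": "drive_tool", "body": {"steps": [{"fingers": -1, "translation": [0, 0, 0.05], "yaw": 0}, {"fingers": -1, "translation": [0, 0, 0.05], "yaw": 0}, {"fingers": -1, "translation": [0, 0, 0.05], "yaw": 0}, {"fingers": -1, "translation": [0, 0, 0.04], "yaw": 0}, {"fingers": -1, "translation": [0, 0, 0.0], "yaw": 0}]}}

```text
time: 9.42
tcp_pos: [0.3222, 0.1813, 0.0054]
ee_rot: [-0.0, 0.064, 0.998, -0.0]
wrist_force: [-0.4, -0.9, 1.0]
opening: 0.0853
gripper_force: 0.0
```

>>> {"method": "drive_tool", "body": {"steps": [{"fingers": -1, "translation": [0, 0, 0.03], "yaw": 0}, {"fingers": -1, "translation": [0, 0, 0.03], "yaw": 0}, {"fingers": -1, "translation": [0, 0, 0.03], "yaw": 0}, {"fingers": -1, "translation": [0, 0, 0], "yaw": 0}, {"fingers": -1, "translation": [0, 0, 0.0], "yaw": 0}]}}

```text
time: 9.83
tcp_pos: [0.3223, 0.1814, 0.002]
ee_rot: [-0.0, 0.064, 0.998, -0.0]
wrist_force: [0.5, -0.4, 0.6]
opening: 0.0854
gripper_force: 0.0
```

```bash
cat >> h.py <<'E'
TH=np.radians(-6.3); C0=np.array([.5375,-.0153,0]); RZ=np.array([[np.cos(TH),-np.sin(TH),0],[np.sin(TH),np.cos(TH),0],[0,0,1]])
W=lambda x,y,z: C0+RZ@[x,y,z]      # holder frame -> world
Lo=lambda p: RZ.T@(np.array(p)-C0)
E
python3 - <<'E'
from h import *
plan(W(-.130,-.019,.08),83.7)
E
```

```text
t 9.83 pos [0.3223 0.1814 0.002 ] ybear 82.68 tool units [-2.72 -4.72 -1.95] yaw units -0.18 F [ 0.5 -0.4  0.6] open 0.0854 g 0
```

>>> {"method": "drive_tool", "body": {"steps": [{"fingers": -1, "translation": [0, 0, -0.6], "yaw": -0.18}, {"fingers": -1, "translation": [0, 0, -0.8], "yaw": 0}, {"fingers": -1, "translation": [-0.34, -0.59, -0.55], "yaw": 0}, {"fingers": -1, "translation": [-0.45, -0.8, 0], "yaw": 0}, {"fingers": -1, "translation": [-0.45, -0.8, 0], "yaw": 0}]}}

```text
time: 10.25
tcp_pos: [0.3635, 0.0886, 0.0817]
ee_rot: [0.002, 0.053, 0.999, 0.001]
wrist_force: [1.3, 0.1, -0.1]
opening: 0.0854
gripper_force: 0.0
```

>>> {"method": "drive_tool", "body": {"steps": [{"fingers": -1, "translation": [-0.45, -0.8, 0], "yaw": 0}, {"fingers": -1, "translation": [-0.45, -0.8, 0], "yaw": 0}, {"fingers": -1, "translation": [-0.35, -0.6, 0], "yaw": 0}, {"fingers": -1, "translation": [-0.16, -0.33, 0.0], "yaw": 0}, {"fingers": -1, "translation": [0, 0, 0.0], "yaw": 0}]}}

```text
time: 10.67
tcp_pos: [0.4083, -0.0202, 0.0802]
ee_rot: [0.001, 0.057, 0.998, -0.0]
wrist_force: [-1.1, -0.2, -0.7]
opening: 0.0851
gripper_force: 0.0
```

```bash
python3 - <<'E'
from h import *
plan(W(-.130,-.019,.025),83.7)
E
```

```text
t 10.67 pos [ 0.4083 -0.0202  0.0802] ybear 83.51 tool units [0.06 0.   1.38] yaw units -0.03 F [-1.1 -0.2 -0.7] open 0.0851 g 0
```

>>> {"method": "drive_tool", "body": {"steps": [{"fingers": -1, "translation": [0.05, 0, 0.4], "yaw": 0}, {"fingers": -1, "translation": [0, 0, 0.5], "yaw": 0}, {"fingers": -1, "translation": [0, 0, 0.34], "yaw": 0}, {"fingers": -1, "translation": [0, 0, 0.1], "yaw": 0}, {"fingers": -1, "translation": [0, 0, 0], "yaw": 0}]}}

```text
time: 11.08
tcp_pos: [0.4039, -0.017, 0.0258]
ee_rot: [-0.001, 0.055, 0.999, 0.0]
wrist_force: [-0.7, 0.3, 0.5]
opening: 0.0855
gripper_force: 0.0
```

>>> {"method": "drive_tool", "body": {"steps": [{"fingers": -1, "translation": [-0.1, 0, 0], "yaw": 0}, {"fingers": -1, "translation": [-0.1, 0, 0], "yaw": 0}, {"fingers": -1, "translation": [-0.1, 0, 0], "yaw": 0}, {"fingers": -1, "translation": [-0.1, 0, 0], "yaw": 0}, {"fingers": -1, "translation": [0, 0, 0], "yaw": 0}]}}

```text
time: 11.5
tcp_pos: [0.4221, -0.0194, 0.0269]
ee_rot: [0.001, 0.055, 0.998, -0.0]
wrist_force: [-0.4, 0.4, -0.4]
opening: 0.0858
gripper_force: 0.0
```

```bash
python3 - <<'E'
from h import *
plan(W(-.115,-.019,.0265),83.7); print(Lo(robot.state()['tcp_pos']))
E
```

```text
t 11.50 pos [ 0.4221 -0.0194  0.0269] ybear 83.71 tool units [ 0.02 -0.06  0.01] yaw units 0.0 F [-0.4  0.4 -0.4] open 0.0858 g 0
[-0.11423092 -0.01677533  0.02694785]
```

>>> {"method": "drive_tool", "body": {"steps": [{"fingers": -1, "translation": [-0.06, -0.06, 0], "yaw": 0}, {"fingers": -1, "translation": [-0.06, 0, 0], "yaw": 0}, {"fingers": -1, "translation": [-0.06, 0, 0], "yaw": 0}, {"fingers": -1, "translation": [-0.06, 0, 0], "yaw": 0}, {"fingers": -1, "translation": [-0.06, 0, 0], "yaw": 0}]}}

```text
time: 11.92
tcp_pos: [0.4326, -0.0232, 0.0265]
ee_rot: [-0.0, 0.055, 0.998, -0.0]
wrist_force: [-2.6, -0.6, 1.4]
opening: 0.0855
gripper_force: 1.5
```

```bash
python3 - <<'E'
from h import *
plan(W(-.115,-.019,.0265),83.7); print(Lo(robot.state()['tcp_pos']))
E
```

```text
t 11.92 pos [ 0.4326 -0.0232  0.0265] ybear 83.70 tool units [ 0.29  0.01 -0.  ] yaw units 0.0 F [-2.6 -0.6  1.4] open 0.0855 g 1
[-0.10341113 -0.01934859  0.02649198]
```

>>> {"method": "drive_tool", "body": {"steps": [{"fingers": -1, "translation": [-0.15, 0.03, 0], "yaw": 0}, {"fingers": -1, "translation": [-0.22, 0.06, 0], "yaw": 0}, {"fingers": -1, "translation": [-0.22, 0.06, 0], "yaw": 0}, {"fingers": -1, "translation": [-0.2, 0.06, 0], "yaw": 0}, {"fingers": -1, "translation": [-0.1, 0.03, 0], "yaw": 0}]}}

```text
time: 12.33
tcp_pos: [0.4712, -0.0172, 0.0265]
ee_rot: [0.001, 0.055, 0.998, -0.0]
wrist_force: [-2.9, 0.0, 0.9]
opening: 0.0857
gripper_force: 1.2
```

```bash
python3 - <<'E'
from h import *
plan(W(-.065,-.009,.0265),83.7); print(Lo(robot.state()['tcp_pos']))
f=grab('top')['frame']; s=grab('scene')['frame']
a=cv2.resize(f[195:325,260:405],None,fx=3.4,fy=3.4,interpolation=2)
b=cv2.resize(s[190:310,245:350],None,fx=2.9,fy=2.9,interpolation=2)
o=np.zeros((600,800,3),np.uint8); o[:a.shape[0],:493]=a; o[:b.shape[0],493:493+b.shape[1]]=b[:,:307]
cv2.imwrite('pics/c5.png',o[:450,...,::-1])
E
```

```text
t 12.33 pos [ 0.4712 -0.0172  0.0265] ybear 83.72 tool units [-0.02  0.    0.  ] yaw units 0.0 F [-2.9  0.   0.9] open 0.0857 g 1
[-0.06568405 -0.00918788  0.02654043]
```

View pics/c5.png

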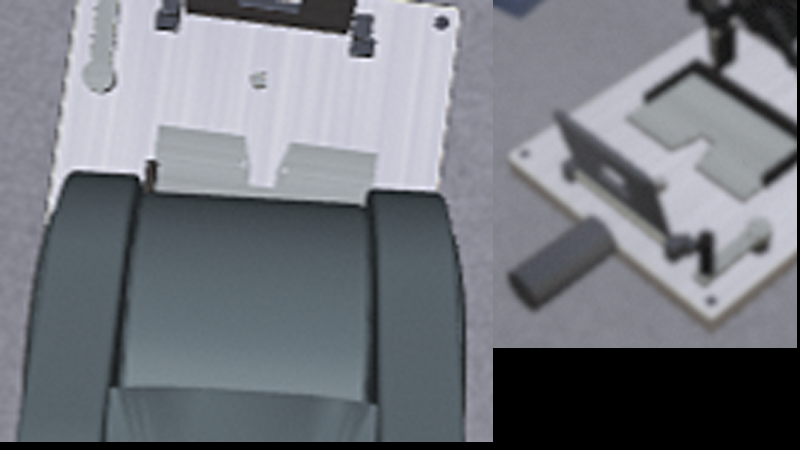

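```bash
python3 - <<'E'
from h import *
f=load('top'); r=[Lo(atz(f,cp(x,y,260,195),.024)) for x,y in((158,126),(377,153),(249,137),(287,142))]
for q in r: print(q.round(4))
print('mid',((r[0]+r[1])/2).round(4),'mouth',((r[2]+r[3])/2).round(4),'yaw',yaw(r[0]-r[1])-90)
E
```

```text
[0.0232 0.0501 0.024 ]
[ 0.0242 -0.0695  0.024 ]
[0.0237 0.0003 0.024 ]
[ 0.0237 -0.0205  0.024 ]
mid [ 0.0237 -0.0097  0.024 ] mouth [ 0.0237 -0.0101  0.024 ] yaw 0.46096166487262735
```

>>> {"method": "drive_tool", "body": {"steps": [{"fingers": -1, "translation": [-0.08, 0.02, 0], "yaw": 0}, {"fingers": -1, "translation": [-0.12, 0.045, 0], "yaw": 0}, {"fingers": -1, "translation": [-0.12, 0.045, 0], "yaw": 0}, {"fingers": -1, "translation": [-0.12, 0.045, 0], "yaw": 0}, {"fingers": -1, "translation": [-0.1, 0.035, 0], "yaw": 0}]}}

```text
time: 12.85
tcp_pos: [0.492, -0.0121, 0.0265]
ee_rot: [0.0, 0.055, 0.998, -0.0]
wrist_force: [-1.4, 0.4, -0.1]
opening: 0.0853
gripper_force: 0.7
```

```bash
python3 - <<'E'
from h import *
plan(W(-.065,-.009,.0265),83.7); print(Lo(robot.state()['tcp_pos']))
f=grab('top')['frame']
a=cv2.resize(f[185:265,280:400],None,fx=6.6,fy=6.6,interpolation=2)
cv2.imwrite('pics/c6.png',a[...,::-1])
E
```

```text
t 12.85 pos [ 0.492  -0.0121  0.0265] ybear 83.71 tool units [ 0.49 -0.18  0.  ] yaw units 0.0 F [-1.4  0.4 -0.1] open 0.0853 g 1
[-0.04556628 -0.00183969  0.02651741]
```

View pics/c6.png

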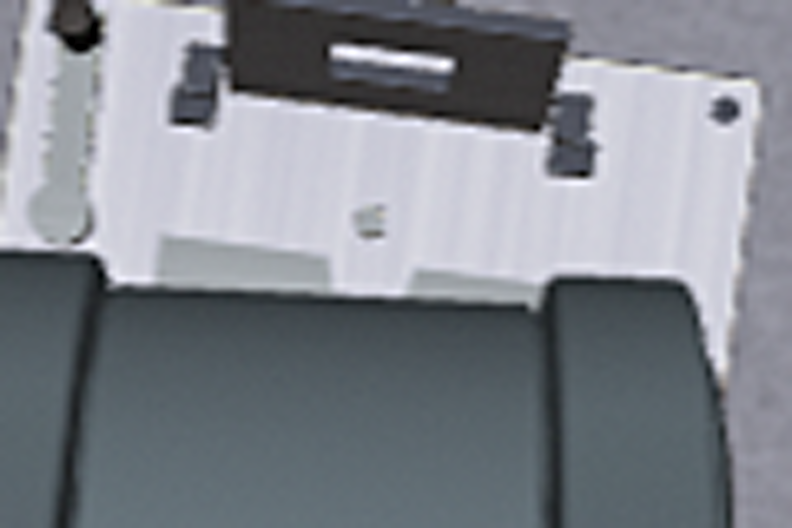

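```bash
python3 - <<'E'
from h import *
f=load('top')
for p,z in(((163,237),.024),((329,258),.024),((414,269),.024),((370,222),.027),((186,125),.03),((572,177),.03)): print(Lo(atz(f,cp(*p,280,185,6.6),z)).round(4))
E
```

```text
[0.0434 0.0562 0.024 ]
[0.0436 0.0093 0.024 ]
[ 0.0436 -0.0146  0.024 ]
[ 0.0548 -0.0007  0.027 ]
[0.0748 0.0536 0.03  ]
[ 0.0742 -0.0547  0.03  ]
```

>>> {"method": "drive_tool", "body": {"steps": [{"fingers": -1, "translation": [-0.05, 0.015, 0], "yaw": 0}, {"fingers": -1, "translation": [-0.08, 0.03, 0], "yaw": 0}, {"fingers": -1, "translation": [-0.08, 0.025, 0], "yaw": 0}, {"fingers": -1, "translation": [-0.1, 0, 0], "yaw": 0}, {"fingers": -1, "translation": [-0.1, 0, 0], "yaw": 0}]}}

```text
time: 13.32
tcp_pos: [0.5084, -0.0112, 0.0265]
ee_rot: [0.0, 0.055, 0.998, 0.0]
wrist_force: [-1.1, 0.5, -1.1]
opening: 0.0857
gripper_force: 0.7
```

>>> {"method": "drive_tool", "body": {"steps": [{"fingers": -1, "translation": [-0.09, 0, 0], "yaw": 0}, {"fingers": -1, "translation": [-0.08, 0, 0], "yaw": 0}, {"fingers": -1, "translation": [-0.06, 0, 0], "yaw": 0}, {"fingers": -1, "translation": [-0.05, 0, 0], "yaw": 0}, {"fingers": -1, "translation": [0, 0, 0], "yaw": 0}]}}

```text
time: 13.73
tcp_pos: [0.5197, -0.0126, 0.0265]
ee_rot: [0.0, 0.055, 0.998, -0.0]
wrist_force: [0.2, -0.5, 0.3]
opening: 0.0856
gripper_force: 0.0
```

```bash
python3 - <<'E'
from h import *
plan(W(-.014,.0,.0265),83.7); print(Lo(robot.state()['tcp_pos']))
E
```

```text
t 13.73 pos [ 0.5197 -0.0126  0.0265] ybear 83.71 tool units [-0.1  -0.02  0.  ] yaw units 0.0 F [ 0.2 -0.5  0.3] open 0.0856 g 0
[-0.01802007  0.00075377  0.02652974]
```

>>> {"method": "drive_tool", "body": {"steps": [{"fingers": -1, "translation": [-0.04, 0, 0], "yaw": 0}, {"fingers": -1, "translation": [-0.03, 0, 0], "yaw": 0}, {"fingers": -1, "translation": [-0.03, 0, 0], "yaw": 0}, {"fingers": -1, "translation": [0, 0, 0], "yaw": 0}, {"fingers": -1, "translation": [0, 0, 0], "yaw": 0}]}}

```text
time: 14.15
tcp_pos: [0.5231, -0.0129, 0.0265]
ee_rot: [-0.0, 0.055, 0.998, -0.0]
wrist_force: [-1.7, 0.5, 1.4]
opening: 0.0854
gripper_force: 1.1
```

>>> {"method": "drive_tool", "body": {"steps": [{"fingers": -1, "translation": [-0.02, 0, 0], "yaw": 0}, {"fingers": -1, "translation": [-0.02, 0, 0], "yaw": 0}, {"fingers": -1, "translation": [-0.02, 0, 0], "yaw": 0}, {"fingers": -1, "translation": [0, 0, 0], "yaw": 0}, {"fingers": -1, "translation": [0, 0, 0], "yaw": 0}]}}

```text
time: 14.57
tcp_pos: [0.5233, -0.013, 0.0263]
ee_rot: [-0.002, 0.055, 0.998, 0.0]
wrist_force: [-10.6, 2.0, 7.3]
opening: 0.0859
gripper_force: 5.0
```

>>> {"method": "drive_tool", "body": {"steps": [{"fingers": -1, "translation": [-0.03, 0, 0], "yaw": 0}, {"fingers": -1, "translation": [0, 0, 0], "yaw": 0}, {"fingers": -1, "translation": [0.1, 0, 0], "yaw": 0}, {"fingers": -1, "translation": [0.4, 0, 0], "yaw": 0}, {"fingers": -1, "translation": [0.6, 0, -0.2], "yaw": 0}]}}

```text
time: 14.98
tcp_pos: [0.4844, -0.0087, 0.0339]
ee_rot: [0.001, 0.055, 0.998, -0.0]
wrist_force: [-0.8, 0.1, 0.1]
opening: 0.0857
gripper_force: 0.0
```

>>> {"method": "drive_tool", "body": {"steps": [{"fingers": -0.5, "translation": [0.8, 0, -0.6], "yaw": 0}, {"fingers": 0, "translation": [0.8, 0, -0.6], "yaw": 0}, {"fingers": 0.5, "translation": [0.8, 0, -0.6], "yaw": 0}, {"fingers": 1, "translation": [0.8, 0, -0.6], "yaw": 0}, {"fingers": 1, "translation": [0.8, 0, -0.3], "yaw": 0}]}}

```text
time: 15.4
tcp_pos: [0.3241, 0.0091, 0.1447]
ee_rot: [0.002, 0.055, 0.998, 0.0]
wrist_force: [0.7, -0.0, 1.3]
opening: 0.0258
gripper_force: 0.0
```

```bash
python3 - <<'E'
from h import *
plan(W(-.014,.0,.0265),83.7); print(Lo(robot.state()['tcp_pos']))
f=grab('top')['frame'];s=grab('scene')['frame']
a=cv2.resize(f[175:300,275:400],None,fx=4.2,fy=4.2,interpolation=2)
b=cv2.resize(s[195:305,265:345],None,fx=3.3,fy=4.6,interpolation=2)
o=np.zeros((530,800,3),np.uint8); o[:a.shape[0],:525]=a; o[:b.shape[0],530:530+b.shape[1]]=b
cv2.imwrite('pics/c7.png',o[...,::-1])
E
```

```text
t 15.40 pos [0.3241 0.0091 0.1447] ybear 83.70 tool units [-5.01 -0.02  2.98] yaw units 0.0 F [ 0.7 -0.   1.3] open 0.0258 g 0
[-0.21480901  0.00083855  0.14474857]
```

View pics/c7.png

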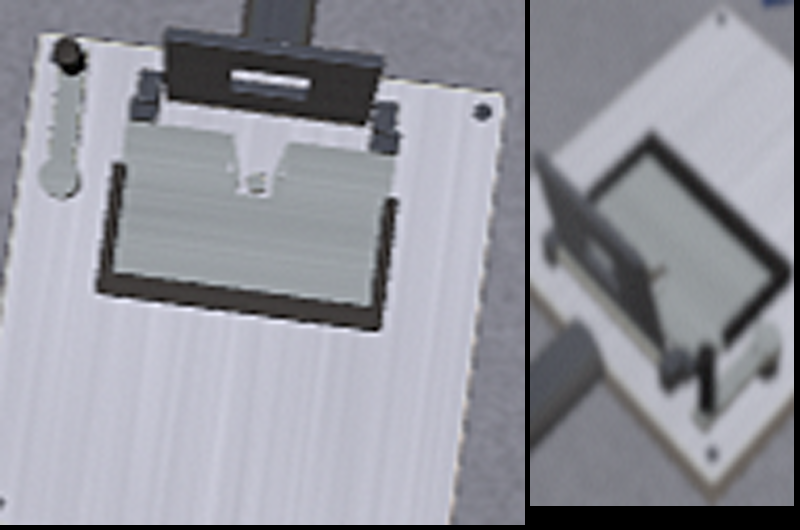

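Blade is home: pin (256,182) sits central in the notch and the guard front is parallel to the bed. Next is the clamp, with closed fingers going behind the plate.

>>> {"method": "drive_tool", "body": {"steps": [{"fingers": 1, "translation": [-0.5, 0, -0.25], "yaw": 0}, {"fingers": 1, "translation": [-0.9, 0, -0.25], "yaw": 0}, {"fingers": 1, "translation": [-0.95, 0, 0], "yaw": 0}, {"fingers": 1, "translation": [-0.95, 0, 0], "yaw": 0}, {"fingers": 1, "translation": [-0.95, 0, 0], "yaw": 0}]}}

```text
time: 15.92
tcp_pos: [0.496, -0.01, 0.1625]
ee_rot: [0.001, 0.055, 0.998, -0.0]
wrist_force: [-1.5, 0.2, -0.1]
opening: 0.0001
gripper_force: 0.0
```

>>> {"method": "drive_tool", "body": {"steps": [{"fingers": 1, "translation": [-0.95, 0, 0], "yaw": 0}, {"fingers": 1, "translation": [-0.95, 0, 0], "yaw": 0}, {"fingers": 1, "translation": [-0.95, 0, 0], "yaw": 0}, {"fingers": 1, "translation": [-0.95, 0, 0], "yaw": 0}, {"fingers": 1, "translation": [-0.95, 0, 0], "yaw": 0}]}}

```text
time: 16.33
tcp_pos: [0.6846, -0.0309, 0.1616]
ee_rot: [0.001, 0.055, 0.998, -0.0]
wrist_force: [0.2, 0.3, 0.6]
opening: -0.0002
gripper_force: 0.0
```

```bash
python3 - <<'E'
from h import *
plan(W(.145,.0,.094),83.7); print(Lo(robot.state()['tcp_pos']))
E
```

```text
t 16.33 pos [ 0.6846 -0.0309  0.1616] ybear 83.71 tool units [ 0.08 -0.02  1.69] yaw units 0.0 F [0.2 0.3 0.6] open -0.0002 g 0
[0.14792955 0.00066945 0.16156674]
```

>>> {"method": "drive_tool", "body": {"steps": [{"fingers": 1, "translation": [0, 0, 0.3], "yaw": 0}, {"fingers": 1, "translation": [0, 0, 0.5], "yaw": 0}, {"fingers": 1, "translation": [0, 0, 0.5], "yaw": 0}, {"fingers": 1, "translation": [0, 0, 0.3], "yaw": 0}, {"fingers": 1, "translation": [0, 0, 0], "yaw": 0}]}}

```text
time: 16.75
tcp_pos: [0.6811, -0.0306, 0.0945]
ee_rot: [-0.002, 0.055, 0.998, -0.0]
wrist_force: [0.2, -0.5, -1.1]
opening: 0.0002
gripper_force: 0.0
```

>>> {"method": "drive_tool", "body": {"steps": [{"fingers": 1, "translation": [0.2, 0, 0], "yaw": 0}, {"fingers": 1, "translation": [0.3, 0, 0], "yaw": 0}, {"fingers": 1, "translation": [0.3, 0, 0], "yaw": 0}, {"fingers": 1, "translation": [0.3, 0, 0], "yaw": 0}, {"fingers": 1, "translation": [0.29, 0, 0], "yaw": 0}]}}

```text
time: 17.17
tcp_pos: [0.6272, -0.0243, 0.1002]
ee_rot: [0.002, 0.055, 0.998, -0.0]
wrist_force: [1.3, -0.2, -0.6]
opening: -0.0
gripper_force: 0.8
```

```bash
python3 - <<'E'
from h import *
plan(W(.0695,.0,.089),83.7); print(Lo(robot.state()['tcp_pos']))
E
```

```text
t 17.17 pos [ 0.6272 -0.0243  0.1002] ybear 83.71 tool units [ 0.52 -0.02  0.28] yaw units 0.0 F [ 1.3 -0.2 -0.6] open -0.0000 g 1
[0.09011258 0.00084429 0.10020682]
```

>>> {"method": "drive_tool", "body": {"steps": [{"fingers": 1, "translation": [0.27, 0, 0.1], "yaw": 0}, {"fingers": 1, "translation": [0.25, 0, 0.17], "yaw": 0}, {"fingers": 1, "translation": [0.19, 0, 0.17], "yaw": 0}, {"fingers": 1, "translation": [0.15, 0, 0.17], "yaw": 0}, {"fingers": 1, "translation": [0.1, 0, 0.15], "yaw": 0}]}}

```text
time: 17.58
tcp_pos: [0.5886, -0.0201, 0.0695]
ee_rot: [0.002, 0.055, 0.998, 0.0]
wrist_force: [-0.4, 0.9, 1.0]
opening: 0.0006
gripper_force: 0.6
```

```bash
python3 - <<'E'
from h import *
plan(W(.047,.0,.0535),83.7); print(Lo(robot.state()['tcp_pos']))
E
```

```text
t 17.58 pos [ 0.5886 -0.0201  0.0695] ybear 83.71 tool units [ 0.11 -0.02  0.4 ] yaw units 0.0 F [-0.4  0.9  1. ] open 0.0006 g 1
[0.05132859 0.00085076 0.06946587]
```

>>> {"method": "drive_tool", "body": {"steps": [{"fingers": 1, "translation": [0.06, 0, 0.15], "yaw": 0}, {"fingers": 1, "translation": [0.05, 0, 0.15], "yaw": 0}, {"fingers": 1, "translation": [0, 0, 0.15], "yaw": 0}, {"fingers": 1, "translation": [0, 0, 0.1], "yaw": 0}, {"fingers": 1, "translation": [0, 0, 0], "yaw": 0}]}}

```text
time: 18.0
tcp_pos: [0.5839, -0.0197, 0.0453]
ee_rot: [-0.0, 0.055, 0.998, -0.0]
wrist_force: [-0.7, -0.0, 0.9]
opening: -0.0003
gripper_force: 0.0
```

>>> {"method": "drive_tool", "body": {"steps": [{"fingers": 1, "translation": [0, 0, 0.04], "yaw": 0}, {"fingers": 1, "translation": [0, 0, 0.02], "yaw": 0}, {"fingers": 1, "translation": [0, 0, 0], "yaw": 0}, {"fingers": 1, "translation": [0, 0, 0], "yaw": 0}, {"fingers": 1, "translation": [0, 0, 0], "yaw": 0}]}}

```text
time: 18.42
tcp_pos: [0.5842, -0.0197, 0.0448]
ee_rot: [0.0, 0.055, 0.998, -0.0]
wrist_force: [-3.5, -0.2, 11.8]
opening: 0.0
gripper_force: 5.7
```

>>> {"method": "drive_tool", "body": {"steps": [{"fingers": 1, "translation": [0, 0, -0.3], "yaw": 0}, {"fingers": 0.5, "translation": [0, 0, -0.7], "yaw": 0}, {"fingers": 0.2, "translation": [0, 0, -0.9], "yaw": 0}, {"fingers": 0, "translation": [0, 0, -0.4], "yaw": 0}, {"fingers": 0, "translation": [0, 0, 0], "yaw": 0}]}}

```text
time: 18.83
tcp_pos: [0.5865, -0.0197, 0.14]
ee_rot: [0.003, 0.055, 0.998, 0.0]
wrist_force: [-0.2, -0.2, -0.3]
opening: 0.0426
gripper_force: 0.0
```

```bash
python3 - <<'E'
from h import *
plan(W(.094,.084,.12),83.7); print(Lo(robot.state()['tcp_pos']),robot.state()['joints'])
f=grab('scene')['frame']
cv2.imwrite('pics/c8.png',cv2.resize(f[200:300,250:390],None,fx=5,fy=5,interpolation=2)[...,::-1])
E
```

```text
t 18.83 pos [ 0.5865 -0.0197  0.14  ] ybear 83.71 tool units [-1.12  2.08  0.51] yaw units 0.0 F [-0.2 -0.2 -0.3] open 0.0426 g 0
[0.04919644 0.00095934 0.14002218] [-3.35910962e-02  3.89768341e-01 -6.87726492e-02  1.10530432e+00
 -1.23716335e-04  7.61911789e-02]
```

View pics/c8.png

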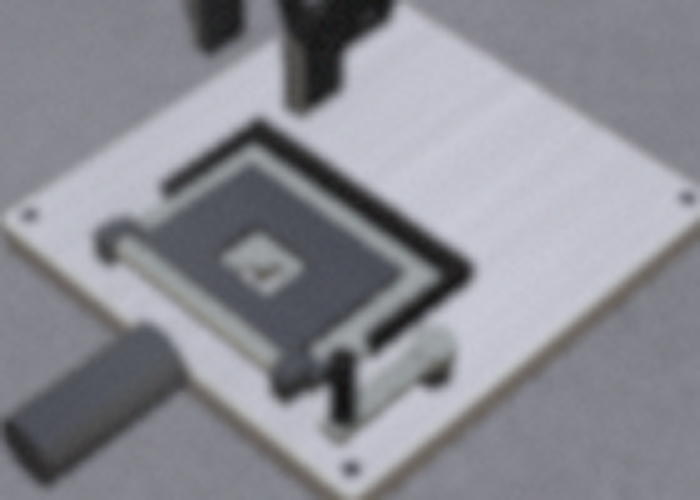

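>>> {"method": "drive_tool", "body": {"steps": [{"fingers": 0, "translation": [-0.3, 0.5, 0], "yaw": 0}, {"fingers": 0, "translation": [-0.4, 0.7, 0], "yaw": 0}, {"fingers": 0, "translation": [-0.3, 0.6, 0], "yaw": 0}, {"fingers": 0, "translation": [-0.12, 0.28, 0], "yaw": 0}, {"fingers": 0, "translation": [0, 0, 0], "yaw": 0}]}}

```text
time: 19.3
tcp_pos: [0.6382, 0.0603, 0.134]
ee_rot: [-0.001, 0.054, 0.999, 0.0]
wrist_force: [-1.0, -0.0, -0.0]
opening: 0.0424
gripper_force: 0.0
```

```bash
python3 - <<'E'
from h import *
plan(W(.0945,.0844,.060),83.7); print(Lo(robot.state()['tcp_pos']))
f=grab('scene')
print((proj(f,[W(.0945,.0844,.07),W(.0435,.0836,.036),W(.0945,.0844,.036)])-[250,200])*5)
E
```

```text
t 19.30 pos [0.6382 0.0603 0.134 ] ybear 83.85 tool units [-0.07 -0.04  1.85] yaw units 0.03 F [-1. -0. -0.] open 0.0424 g 0
[0.09177009 0.08616958 0.13398556]
[[341.07850093 355.46604713]
 [434.44708045 339.69092379]
 [342.40765095 414.98426531]]
```

>>> {"method": "drive_tool", "body": {"steps": [{"fingers": 0, "translation": [-0.07, -0.04, 0.3], "yaw": 0}, {"fingers": 0, "translation": [0, 0, 0.5], "yaw": 0}, {"fingers": 0, "translation": [0, 0, 0.5], "yaw": 0}, {"fingers": 0, "translation": [0, 0, 0.3], "yaw": 0}, {"fingers": 0, "translation": [0, 0, 0.15], "yaw": 0}]}}

```text
time: 19.77
tcp_pos: [0.6381, 0.0546, 0.0628]
ee_rot: [-0.002, 0.056, 0.998, -0.0]
wrist_force: [-0.7, -0.6, -1.2]
opening: 0.0427
gripper_force: 0.0
```

>>> {"method": "drive_tool", "body": {"steps": [{"fingers": 0.3, "translation": [0, 0, 0], "yaw": 0}, {"fingers": 0.5, "translation": [0, 0, 0], "yaw": 0}, {"fingers": 0.55, "translation": [0, 0, 0], "yaw": 0}, {"fingers": 0.6, "translation": [0, 0, 0], "yaw": 0}, {"fingers": 0.6, "translation": [0, 0, 0], "yaw": 0}], "squeeze": 20}}

```text
time: 20.18
tcp_pos: [0.6407, 0.0562, 0.0666]
ee_rot: [0.001, 0.055, 0.998, 0.0]
wrist_force: [0.2, 0.1, 0.4]
opening: 0.0172
gripper_force: 0.0
```

```bash
python3 - <<'E'
from h import *
plan(W(.0945,.0844,.060),83.7); print(Lo(robot.state()['tcp_pos']))
E
```

```text
t 20.18 pos [0.6407 0.0562 0.0666] ybear 83.71 tool units [0.01 0.05 0.16] yaw units 0.0 F [0.2 0.1 0.4] open 0.0172 g 0
[0.09469886 0.0824012  0.06659398]
```

>>> {"method": "drive_tool", "body": {"steps": [{"fingers": 0.8, "translation": [0, 0, 0.1], "yaw": 0}, {"fingers": 0.8, "translation": [0, 0, 0], "yaw": 0}, {"fingers": 0.8, "translation": [0, 0, 0], "yaw": 0}, {"fingers": 0.8, "translation": [0, 0, 0], "yaw": 0}, {"fingers": 0.8, "translation": [0, 0, 0], "yaw": 0}]}}

```text
time: 20.6
tcp_pos: [0.6416, 0.0564, 0.0637]
ee_rot: [0.002, 0.055, 0.998, 0.0]
wrist_force: [-0.4, -0.3, 11.3]
opening: 0.0114
gripper_force: 20.1
```

>>> {"method": "drive_tool", "body": {"steps": [{"fingers": 0.68, "translation": [0, 0, 0], "yaw": 0}, {"fingers": 0.68, "translation": [0.006, -0.125, 0], "yaw": 1}, {"fingers": 0.68, "translation": [0.006, -0.125, 0], "yaw": 1}, {"fingers": 0.68, "translation": [0.006, -0.125, 0], "yaw": 1}, {"fingers": 0.68, "translation": [0.006, -0.125, 0], "yaw": 1}]}}

```text
time: 21.02
tcp_pos: [0.6342, 0.0373, 0.0617]
ee_rot: [0.0, 0.254, 0.967, 0.0]
wrist_force: [-0.0, 0.2, 0.4]
opening: 0.014
gripper_force: 0.4
```

```bash
cat >> h.py <<'E'
def arc():
    s,r=tf(); l=Lo(s['tcp_pos']); v=l[:2]-[.0435,.0836]; print('local',l.round(4),'r %.4f'%np.hypot(*v),'phi %.1f'%yaw(v),'tool phi %.1f'%(yaw(r[:,1])-83.7),'F',np.round(s['wrist_force'],1),'open %.4f'%s['opening'],s['gripper_force'],'j6',s['joints'][5])
E
python3 -c "
from h import *
arc()"
```

```text
local [0.0903 0.0629 0.0617] r 0.0512 phi -23.8 tool phi -23.2 F [-0.   0.2  0.4] open 0.0140 0.4292283486574888 j6 0.5731092836519788
```

Exactly on the arc; carry on.

>>> {"method": "drive_tool", "body": {"steps": [{"fingers": 0.68, "translation": [0.006, -0.125, 0], "yaw": 1}, {"fingers": 0.68, "translation": [0.006, -0.125, 0], "yaw": 1}, {"fingers": 0.68, "translation": [0.006, -0.125, 0], "yaw": 1}, {"fingers": 0.68, "translation": [0.006, -0.125, 0], "yaw": 1}, {"fingers": 0.68, "translation": [0.006, -0.125, 0], "yaw": 1}]}}

```text
time: 21.43
tcp_pos: [0.6171, 0.0193, 0.0616]
ee_rot: [0.0, 0.486, 0.874, 0.0]
wrist_force: [-0.1, 1.1, 0.0]
opening: 0.0135
gripper_force: 0.4
```

>>> {"method": "drive_tool", "body": {"steps": [{"fingers": 0.68, "translation": [0.006, -0.125, 0], "yaw": 1}, {"fingers": 0.68, "translation": [0.006, -0.125, 0], "yaw": 1}, {"fingers": 0.68, "translation": [0.006, -0.125, 0], "yaw": 1}, {"fingers": 0.68, "translation": [0.006, -0.125, 0], "yaw": 1}, {"fingers": 0.68, "translation": [0.006, -0.125, 0], "yaw": 1}]}}

```text
time: 21.85
tcp_pos: [0.5936, 0.0117, 0.0617]
ee_rot: [0.0, 0.687, 0.727, 0.0]
wrist_force: [1.7, 0.5, -0.9]
opening: 0.0134
gripper_force: 0.4
```

```bash
python3 -c "
from h import *
arc()"
```

```text
local [0.0528 0.033  0.0617] r 0.0515 phi -79.6 tool phi -80.5 F [ 1.7  0.5 -0.9] open 0.0134 0.4117023479193449 j6 1.5342808681641105
```

>>> {"method": "drive_tool", "body": {"steps": [{"fingers": 0.68, "translation": [0.006, -0.12, 0], "yaw": 0.9}, {"fingers": 0.68, "translation": [0.006, -0.1, 0], "yaw": 0.8}, {"fingers": 0.68, "translation": [0, -0.03, 0], "yaw": 0}, {"fingers": 0.68, "translation": [0, 0, 0], "yaw": 0}, {"fingers": 0.68, "translation": [0, 0, 0], "yaw": 0}]}}

```text
time: 22.27
tcp_pos: [0.584, 0.012, 0.0619]
ee_rot: [0.0, 0.744, 0.669, 0.0]
wrist_force: [1.4, -0.8, 1.0]
opening: 0.0139
gripper_force: 0.9
```

```bash
python3 -c "
from h import *
arc()"
```

```text
local [0.0432 0.0322 0.0619] r 0.0514 phi -90.3 tool phi -89.8 F [ 1.4 -0.8  1. ] open 0.0139 0.8949002623558044 j6 1.6978797780055728
```

Knob should now lag by about 1 mm; nudge on gently to see whether there is a stop.

>>> {"method": "drive_tool", "body": {"steps": [{"fingers": 0.68, "translation": [0, -0.02, 0], "yaw": 0}, {"fingers": 0.68, "translation": [0, -0.02, 0], "yaw": 0}, {"fingers": 0.68, "translation": [0, 0, 0], "yaw": 0}, {"fingers": 0.68, "translation": [0, 0, 0], "yaw": 0}, {"fingers": 0.68, "translation": [0, 0, 0], "yaw": 0}]}}

```text
time: 22.68
tcp_pos: [0.5837, 0.012, 0.062]
ee_rot: [0.001, 0.744, 0.668, 0.001]
wrist_force: [6.2, -1.6, -2.9]
opening: 0.0137
gripper_force: 3.6
```

```bash
python3 -c "
from h import *
arc()"
```

```text
local [0.0429 0.0322 0.062 ] r 0.0514 phi -90.7 tool phi -89.9 F [ 6.2 -1.6 -2.9] open 0.0137 3.567218855023384 j6 1.6995982359539827
```

>>> {"method": "drive_tool", "body": {"steps": [{"fingers": 0.68, "translation": [0, 0.02, 0], "yaw": 0}, {"fingers": 0.5, "translation": [0, 0, 0], "yaw": 0}, {"fingers": 0.4, "translation": [0, 0, -0.3], "yaw": 0}, {"fingers": 0.4, "translation": [0, 0, -0.6], "yaw": 0}, {"fingers": 0.4, "translation": [0, 0, -0.9], "yaw": 0}]}}

```text
time: 23.1
tcp_pos: [0.5801, 0.0123, 0.1316]
ee_rot: [-0.002, 0.744, 0.668, -0.003]
wrist_force: [0.5, -0.6, 0.0]
opening: 0.0259
gripper_force: 0.0
```

>>> {"method": "drive_tool", "body": {"steps": [{"fingers": 0.4, "translation": [0, 0.6, -0.5], "yaw": 0}, {"fingers": 0.4, "translation": [0, -0.9, 0], "yaw": 0}, {"fingers": 0.4, "translation": [0, -0.9, 0], "yaw": 0}, {"fingers": 0.4, "translation": [0, -0.9, 0], "yaw": 0}, {"fingers": 0.4, "translation": [0, -0.9, 0], "yaw": 0}]}}

```text
time: 23.52
tcp_pos: [0.4613, 0.0254, 0.1531]
ee_rot: [-0.001, 0.744, 0.668, -0.001]
wrist_force: [0.1, -0.2, 0.4]
opening: 0.0256
gripper_force: 0.0
```

>>> {"method": "drive_tool", "body": {"steps": [{"fingers": 0.4, "translation": [0, -0.9, 0], "yaw": 0}, {"fingers": 0.4, "translation": [0, -0.9, 0], "yaw": 0}, {"fingers": 0.4, "translation": [0, -0.5, 0], "yaw": 0}, {"fingers": 0.4, "translation": [0, 0, 0], "yaw": 0}, {"fingers": 0.4, "translation": [0, 0, 0], "yaw": 0}]}}

```text
time: 23.93
tcp_pos: [0.3711, 0.0354, 0.154]
ee_rot: [0.0, 0.744, 0.668, 0.0]
wrist_force: [0.3, -0.3, -0.0]
opening: 0.0252
gripper_force: 0.0
```

```bash
python3 - <<'E'
from h import *
plan(W(0,0,.2))
f=grab('top')['frame'];s=grab('scene')['frame']
a=cv2.resize(f[150:325,100:400],None,fx=2.6,fy=2.6,interpolation=2)
cv2.imwrite('pics/c9.png',a[...,::-1])
E
```

```text
t 23.93 pos [0.3711 0.0354 0.154 ] ybear -6.17 tool units [-0.81  4.27 -1.15] yaw units None F [ 0.3 -0.3 -0. ] open 0.0252 g 0
```

View pics/c9.png

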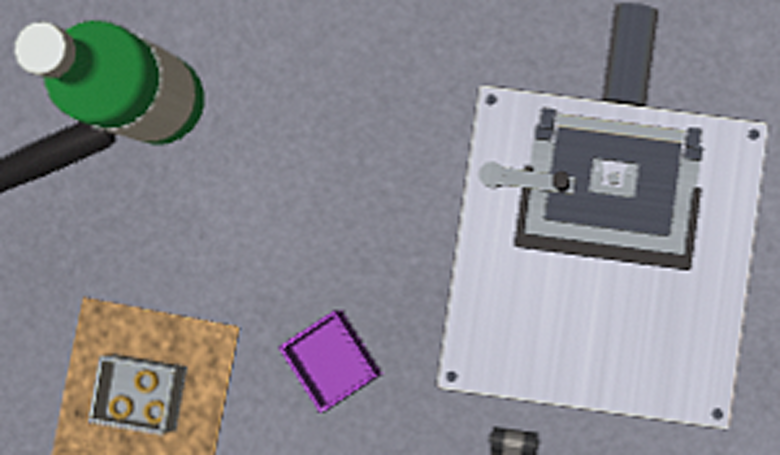

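The picture shows the dish with its three nuts on the mat at (138,393), the blade home under the closed clamp, the latch arm over the clamp with its knob at (562,181), and the bottle upright. The gripper is clear of everything.

```bash
python3 -c "
from h import *
print(robot.sign_off())"
```

```text
the job is handed in; nothing more can be done
None
```

I handed the job in after about 24 s of robot time. In the last picture the dish and its three nuts are on the mat, the blade is home under the closed clamp, the latch is over the clamp, and the bottle is upright; the jar was out of frame, but the arm never went near it.

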